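# Seat the clamped jigsaw piece on its strips

## Robot

A 6-joint arm with a two-finger parallel gripper is mounted at the origin on the work surface. World frame = base frame: x ahead of the robot, y to its left, z up, the work surface at z = 0. Lengths are in mm, angles in rad, forces in N, time in s.
With the tool pointing down it reaches from about 400 to 825 mm from the base axis. Payload 7 kg.
Tool frame: the origin (TCP) lies at the very end of the fingers, on their centre line; the grasp point (between the pads) lies 19 mm behind it; z points along the fingers, y is the direction in which the jaws open and shut (so a half turn about z gives the same grasp; the last joint's range is limited). The gripper opens to 88 mm and grips with 3 to 60 N. Pads are 19 mm wide; open, the fingers measure 130 mm over their backs; the gripper's body (78 mm by 193 mm) begins 47 mm behind the grasp point.
Start: joints at [1.466, 0.359, 0.012, 0, -1.224, -0.288], TCP at [258.381, 623.566, 226.561] pointing down, gripper open.
Joint ranges: [-3.07, 3.07], [-1.43, 2.12], [-1.02, 1.25], [-3.03, 1.67], [-3.05, -0], [-3.03, 3.03]. Speed limits (rad/s): [2.39, 2.39, 3.01, 3.14, 3.14, 3.14].

## Interface

Orientations are given as a unit quaternion [x, y, z, w].
In Python, from plant import bot gives the robot as it stands. Calls block until the motion is done:
- bot.move_ptp(position, orientation): joint-space move of the TCP to a pose.
- bot.line_to(position, velocity=150, ori=None): straight line of the TCP; ori=None keeps the orientation; velocity is the mean speed in mm/s.
- bot.move_joints(angles): joint-space move.
- bot.move_gripper(opening, force=None): finger opening in mm; force is the grip in N (None keeps the last); returns when the fingers have stopped.
- bot.pause(seconds).
- bot.solve_ik(position, orientation): joint angles nearest the present ones, or None.
- bot.read_state(): the state.
- bot.camera(name): name is "scene" or "top" or "wrist"; returns the picture (400x640x3 uint8, red, green, blue); there is no depth.
- bot.get_calibration(name): a dict with "fx", "fy", "cx", "cy" (pixels), "distortion" ([k1, k2, p1, p2, k3] as OpenCV has them; the pictures are not rectified), "view" (4x4, takes a point from world to camera coordinates); the wrist camera has in their place "T_tool_cam" (4x4, takes a point from camera to tool coordinates, whose origin is the TCP and whose axes are the flange's). Camera axes: x right, y up, looking along -z (the intrinsics and any distortion apply to the point x, -y, -z); pixel columns grow to the right and rows downward; lengths in mm; the calibration is good to about 2 mm. A picture is of the moment at which its call begins: read the wrist's pose just before it. get_calibration takes no time and is no camera call.
A pose or a line that the arm cannot do raises bot.Unreachable and nothing moves.
- bot.close_job(): hands the job in, once; it reports no verdict.
The state is a dict: "t": time; "joint_pos": joint angles; "qvel": joint speeds; "tau": joint torques, N m; "tcp_pos": TCP position; "eef_rot": TCP orientation; "contact_force": force on the tool from outside, world axes, zero at the start; "moment": the same for the moment, N m; "width": finger opening in mm.
Only numpy, scipy, OpenCV 4.12 (cv2) and the standard library are available. Lean on these libraries where they do the work, as an engineer would, in place of code of your own. Each camera call takes 0.05 s, during which the arm holds its last target.

## Task

The thick wooden jigsaw piece in the vise still stands clear of the two metal strips under it. Take the wooden tapper (the stamp-shaped tool with a wide round foot and a thinner upright handle), tap or push the piece straight down with its foot until it sits firmly on both strips and they can no longer slide, then stand the tapper upright on the table again and let go. Do not push on the piece with the gripper itself.

Things in the scene. Friction and masses are not known exactly. Their poses are not given: they have to be found in the camera images.
- tapper_center (a point): centre (51 mm above the underside) of the wooden tapper, 0.16 kg, standing loose on the table: round foot 50 mm in diameter, 22 mm high, and on it a round handle 24 mm in diameter, 80 mm long (102 mm in all). z up along the handle. Not needed: a dowel without foot (28 mm, 100 mm high) and a puck (52 mm, 34 mm high) of the same wood near it.
- workpiece: wooden jigsaw piece in the fixed grey vise, 50 (x) by 84 (y) by 40 mm high plus a tab at +y; another lies loose, not needed. Origin: centre of underside; top 40 mm above it. Slides only down, at about 9 N, and stays put; starts 6 to 12 mm above the strips. Seated, its top is 82 mm above the table (jaws 70 mm) and it stops firmly; push on to some 15 N so that the strips stay pinched.
- strip_near: loose aluminium strip, 8 mm wide, 118 mm long (y), 12 mm high, on the vise's bed (30 mm above the table) under the piece's -x edge; its ends show beyond the piece. Origin: centre of the underside. It need not be touched.
- strip_far: the same strip under the piece's +x edge.

How it is judged:
By the outcome, as a careful person would: the job done as asked, in the order asked, and still so for the second after the job is handed in, with the robot touching nothing.
It also fails if it takes over 51 s, if anything falls off the work surface, if the arm or the gripper's body presses on something with over 40 N, if the wrist force passes 120 N, or if a joint passes its speed limit or range.

## Working session

There is one attempt and no reset: what is moved stays moved. The work goes in short steps, each a Python script; the robot and the scene stay as the last script left them, time stands still between calls to the robot, and variables do not carry over. Pictures are saved under pics/ and viewed, and the job is handed in when it is done.

```bash
ls; mkdir -p pics
python3 - <<'E'
from plant import bot
import cv2
for n in ("scene","top","wrist"):
    s=bot.read_state(); im=bot.camera(n); cv2.imwrite(f"pics/a_{n}.png",im[:,:,::-1]); c=bot.get_calibration(n); print(n,c)
print(bot.read_state())
E
```

```text
pics
scene {'fx': 432.3835132356257, 'fy': 432.3835132356257, 'cx': 323.0385288655883, 'cy': 198.3728200412293, 'distortion': array([-0.06611689,  0.        ,  0.        ,  0.        ,  0.        ]), 'view': array([[ 4.70807481e-01,  8.82235505e-01, -9.10441725e-04,
        -2.63997204e+02],
       [-7.07929608e-01,  3.78404072e-01,  5.96360653e-01,
         2.90558124e+02],
       [ 5.26475057e-01, -2.80126528e-01,  8.02716104e-01,
        -1.00018302e+03],
       [ 0.00000000e+00,  0.00000000e+00,  0.00000000e+00,
         1.00000000e+00]])}
top {'fx': 377.33033337592497, 'fy': 377.33033337592497, 'cx': 321.224164642608, 'cy': 189.52501210791948, 'distortion': array([-0.05466404,  0.        ,  0.        ,  0.        ,  0.        ]), 'view': array([[-1.52247701e-03, -9.99608991e-01, -2.79203862e-02,
         7.96888949e+01],
       [ 9.98148218e-01, -3.21690069e-03,  6.07436129e-02,
        -5.03795300e+02],
       [-6.08096787e-02, -2.77762030e-02,  9.97762830e-01,
        -7.29948359e+02],
       [ 0.00000000e+00,  0.00000000e+00,  0.00000000e+00,
         1.00000000e+00]])}
wrist
[... 519 characters left out ...]
0,
         1.00000000e+00]])}
{'t': 0.15, 'joint_pos': array([ 1.46609899e+00,  3.59218807e-01,  1.12773461e-02, -2.38086853e-04,
       -1.22410387e+00, -2.88059145e-01]), 'qvel': array([ 0.00011423, -0.00317972,  0.00311347,  0.00028313, -0.00014634,
        0.00020759]), 'tau': array([-1.09988086e-03, -5.83275104e+01,  2.93289739e+01,  7.00119361e+00,
        8.76890350e-03, -1.10954052e-04]), 'tcp_pos': array([258.26223824, 623.24277486, 225.84668209]), 'eef_rot': array([ 9.80771577e-01, -1.95158171e-01, -5.42906189e-05,  6.32125148e-04]), 'contact_force': array([ 0.77374865, -0.7330875 , -0.43163437]), 'moment': array([ 0.03702058, -0.01630367,  0.01381677]), 'width': 87.3411735533832}
```

View pics/a_scene.png

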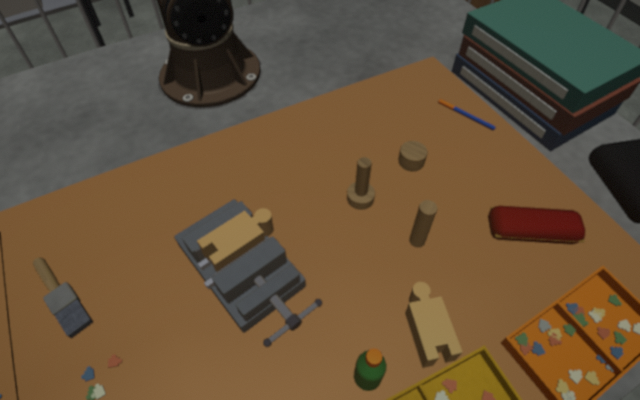

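View pics/a_top.png

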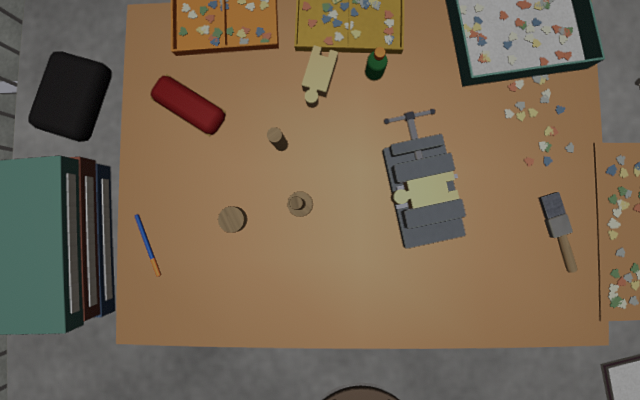

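View pics/a_wrist.png

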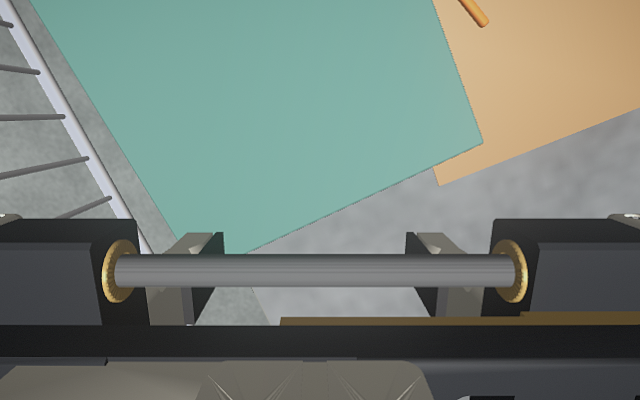

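The top view shows the tapper at about (300,203), the puck at (232,219) and the dowel at (277,138). The vise and piece are at about (430,190). The wrist camera sees the green book under the gripper, so I'll lift first. Next I'll zoom in to pick exact pixels.

Run:
```python
import cv2,numpy as np
t=cv2.imread("pics/a_top.png"); s=cv2.imread("pics/a_scene.png")
f=lambda im,x,y,w,h,k:cv2.resize(im[y:y+h,x:x+w],None,fx=k,fy=k,interpolation=cv2.INTER_CUBIC)
cv2.imwrite("pics/b1.png",np.hstack([f(t,270,175,60,60,6),f(t,375,150,100,60,4)[:240].copy() if 0 else cv2.resize(f(t,380,160,90,60,4),(540,360))]) [:, :800])
cv2.imwrite("pics/b2.png",np.hstack([f(s,330,145,60,70,5),f(s,170,195,115,87.5.__int__(),4)[:350]]))
for n in("b1","b2"): print(cv2.imread(f"pics/{n}.png").shape)
```

```text
Traceback (most recent call last):
ValueError: all the input array dimensions except for the concatenation axis must match exactly, but along dimension 0, the array at index 0 has size 350 and the array at index 1 has size 348
```

Run:
```python
import cv2,numpy as np
t=cv2.imread("pics/a_top.png"); s=cv2.imread("pics/a_scene.png")
f=lambda im,x,y,w,h,k:cv2.resize(im[y:y+h,x:x+w],None,fx=k,fy=k,interpolation=cv2.INTER_CUBIC)
cv2.imwrite("pics/b1.png",np.vstack([f(t,270,175,60,50,6),f(t,385,165,60,50,6)[:, :]*0+f(t,385,165,60,50,6)]) if 0 else np.hstack([f(t,270,175,60,60,6),f(t,388,165,72,60,6)]))
cv2.imwrite("pics/b2.png",np.hstack([f(s,330,145,60,70,5),f(s,180,200,100,70,5)]))
```

```text
(no output)
```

View pics/b1.png

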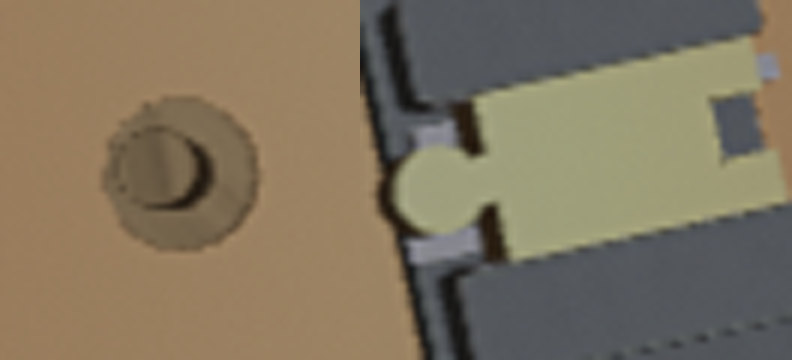

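View pics/b2.png

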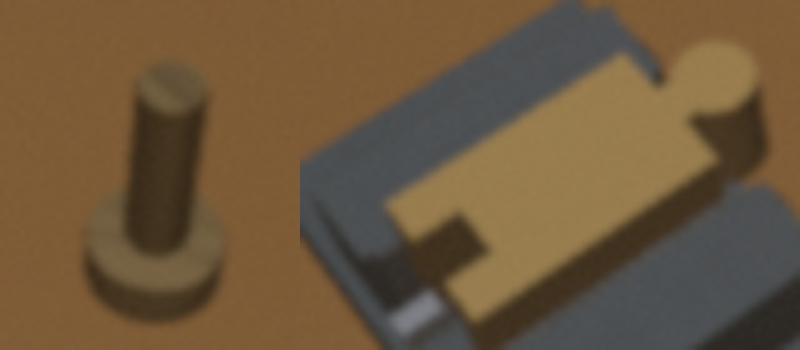

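```bash
cat > h.py <<'E'
import cv2,numpy as np
from plant import bot
def ray(n,px,T=None):
    c=bot.get_calibration(n);K=np.array([[c['fx'],0,c['cx']],[0,c['fy'],c['cy']],[0,0,1]])
    u=cv2.undistortPoints(np.array([[px]],float),K,c['distortion'])[0,0]
    d=np.array([u[0],-u[1],-1.])
    M=np.linalg.inv(c['view']) if T is None else T@c['T_tool_cam']
    return M[:3,3],M[:3,:3]@d
def plane(n,px,z,T=None):
    o,d=ray(n,px,T);return o+d*(z-o[2])/d[2]
def tri(r1,r2):
    A=np.stack([r1[1],-r2[1]],1);s=np.linalg.lstsq(A,r2[0]-r1[0],rcond=None)[0]
    p,q=r1[0]+r1[1]*s[0],r2[0]+r2[1]*s[1];return (p+q)/2,np.linalg.norm(p-q)
E
python3 - <<'E'
from h import *
np.set_printoptions(precision=1,suppress=True)
print("foot22",plane("top",(299.7,203.3),20),"handle",plane("top",(295.7,202.3),102),"scene h",plane("scene",(364.1,162.1),102))
print(tri(ray("top",(295.7,202.3)),ray("scene",(364.1,162.1))))
tc=[(470,95),(750,37),(788,203),(510,262)]; sc=[(627,52),(385,203),(470,320),(720,160)]
P=[]
for a,b in zip(tc,sc):
    a=(388+a[0]/6-.5,165+a[1]/6-.5) ; a=(388+(a[0]-387.5-.0-.0) if 0 else a[0],a[1])
    b=(180+(b[0]-300)/5-.5,200+b[1]/5-.5)
    p=tri(ray("top",a),ray("scene",b));print(p, plane("top",a,91),plane("scene",b,91));
E
```

```text
foot22 [476.7 120.8  20. ] handle [476.5 120.9 102. ] scene h [477.4 120.1 102. ]
(array([476.5, 120.9, 100.6]), np.float64(0.23168012476094962))
(array([ 519.9, -120. ,  190.6]), np.float64(55.23561826141426)) [ 515.  -180.8   91. ] [466.6 -84.7  91. ]
(array([ 533.3, -188.9,  192. ]), np.float64(56.84119864990094)) [ 532.1 -265.4   91. ] [ 483.4 -167.5   91. ]
(array([ 513.2, -200.9,  135.1]), np.float64(114.63535389595609)) [ 482.6 -275.2   91. ] [ 531.4 -158.4   91. ]
(array([ 500.5, -123.8,  139.3]), np.float64(117.40855498656389)) [ 465.5 -191.5   91. ] [515.7 -75.1  91. ]
```

Run:
```python
from h import *
np.set_printoptions(precision=1,suppress=True)
tc=[(470,95),(750,37),(788,203),(510,262)]; sc=[(720,160),(470,320),(385,203),(627,52)]
P=[]
for a,b in zip(tc,sc):
    a=(388+(a[0]-360)/6-.5,165+a[1]/6-.5)
    b=(180+(b[0]-300)/5-.5,200+b[1]/5-.5)
    p=tri(ray("top",a),ray("scene",b));print(p, plane("top",a,91),plane("scene",b,91));P.append((p[0]))
P=np.array(P);print(P.mean(0)); e=P[0]-P[1]+P[3]-P[2]; print(np.degrees(np.arctan2(e[1],e[0])))
T=np.mean([plane("top",(388+(a[0]-360)/6-.5,165+a[1]/6-.5),91) for a in tc],0);print(T)
```

```text
(array([515.2, -74.6,  89.9]), np.float64(0.8242611069226499)) [515.3 -74.   91. ] [515.7 -75.1  91. ]
(array([ 532. , -157.9,   91.4]), np.float64(1.2333137819529427)) [ 532.3 -157.4   91. ] [ 531.4 -158.4   91. ]
(array([ 483.1, -167.6,   90.6]), np.float64(0.1859281086534705)) [ 483.  -167.6   91. ] [ 483.4 -167.5   91. ]
(array([466. , -84.9,  90.4]), np.float64(0.5892000312510561)) [465.9 -85.   91. ] [466.6 -84.7  91. ]
[ 499.1 -121.2   90.6]
101.52365146256615
[ 499.1 -121.    91. ]
```

Run:
```python
from h import *
np.set_printoptions(precision=2,suppress=True)
s=bot.read_state(); p=s['tcp_pos']
for pos in([476.7,120.8,47],[476.7,120.8,170],[499,-121,170],[499,-121,130]):
    print(bot.solve_ik(pos,[1,0,0,0]))
bot.line_to([p[0],p[1],290],200)
bot.move_ptp([476.7,120.8,170],[1,0,0,0])
s=bot.read_state();print(s['t'],s['tcp_pos'],s['eef_rot'],s['contact_force'])
im=bot.camera("wrist");cv2.imwrite("pics/c.png",im[:,:,::-1])
```

```text
[ 0.65  0.26 -0.61  0.   -0.7   0.92]
[ 0.65  0.1  -0.46  0.   -1.    0.92]
[ 0.14  0.14 -0.42  0.   -1.01  1.43]
[ 0.14  0.18 -0.47  0.   -0.92  1.43]
2.6333 [477.02 121.5  170.17] [ 1.  0.  0. -0.] [ 1.07 -0.2  -0.03]
```

View pics/c.png

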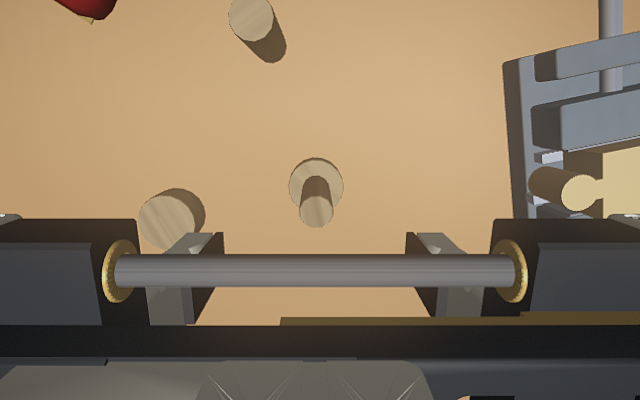

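The wrist view shows the handle top at about (316,212), centred between the fingers. The puck at (172,216) and the dowel at (252,20) look clear. I'll check this numerically, then descend and grip.

Run:
```python
from h import *
from scipy.spatial.transform import Rotation as R
np.set_printoptions(precision=2,suppress=True)
s=bot.read_state();T=np.eye(4);T[:3,:3]=R.from_quat(s['eef_rot']).as_matrix();T[:3,3]=s['tcp_pos']
h=plane("wrist",(316,211.5),102,T);print("handle",h,"puck",plane("wrist",(168,222),34,T),plane("top",(232,219),34))
if np.hypot(*(h[:2]-[476.7,120.8]))<5:
    bot.line_to([476.7,120.8,47],120)
    print(bot.read_state()['tcp_pos'],bot.read_state()['contact_force'])
    bot.move_gripper(20,50); s=bot.read_state();print(s['t'],s['width'],s['contact_force'],s['tcp_pos'])
```

```text
handle [476.27 119.24 102.  ] puck [446.71 250.25  34.  ] [446.14 251.4   34.  ]
[477.14 121.09  47.55] [-0.19 -0.16  0.46]
4.9 23.35258190588362 [ 0.5  -0.27 -0.67] [476.64 120.77  46.94]
```

Run:
```python
from h import *
np.set_printoptions(precision=2,suppress=True)
bot.line_to([476.7,120.8,180],150)
bot.line_to([499,-121,180],150)
bot.line_to([499,-121,150],80)
bot.pause(.4)
s=bot.read_state();print(s['t'],s['width'],s['contact_force'],s['tcp_pos'],s['eef_rot'])
cv2.imwrite("pics/d.png",bot.camera("wrist")[:,:,::-1])
cv2.imwrite("pics/d2.png",bot.camera("scene")[:,:,::-1])
```

```text
8.625 23.121656088017225 [-0.63  0.08 -1.27] [ 499.14 -121.    150.26] [ 1. -0.  0. -0.]
```

View pics/d.png

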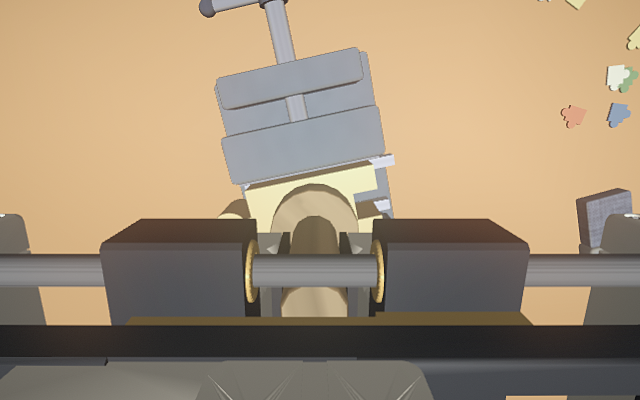

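View pics/d2.png

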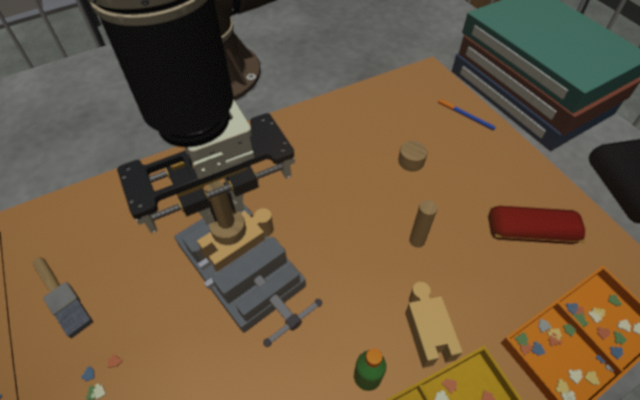

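The tapper hangs upright with its foot centred over the piece, at (315,195) in the wrist view. I'll now press down in small guarded steps.

Run:
```python
from h import *
np.set_printoptions(precision=2,suppress=True)
b=np.mean([bot.read_state()['contact_force'][2] for _ in range(3)])
z=140;bot.line_to([499,-121,z],60)
hit=0
while z>122:
    z-=.75; bot.line_to([499,-121,z],25); bot.pause(.1)
    s=bot.read_state();f=s['contact_force'][2]-b
    print(round(s['t'],2),z,s['tcp_pos'],round(f,1),round(s['width'],2))
    if f>16.5:
        bot.pause(.25);s=bot.read_state();f=s['contact_force'][2]-b;print("hold",f,s['tcp_pos'])
        if f>17: break
```

```text
9.39 139.25 [ 499.09 -121.01  139.36] -0.5 23.07
9.74 138.5 [ 499.01 -121.01  138.52] 0.4 23.45
10.09 137.75 [ 498.99 -121.01  137.72] -0.4 23.73
10.44 137.0 [ 499.14 -121.01  137.11] 0.3 23.37
10.79 136.25 [ 499.22 -121.05  136.65] 6.1 23.41
11.14 135.5 [ 499.23 -121.02  135.86] 6.3 23.25
11.49 134.75 [ 499.24 -121.05  135.1 ] 6.8 23.17
11.84 134.0 [ 499.21 -121.05  134.3 ] 6.4 23.42
12.19 133.25 [ 499.22 -121.03  133.53] 6.5 23.4
12.54 132.5 [ 499.22 -121.05  132.77] 7.2 23.15
12.89 131.75 [ 499.22 -121.01  132.  ] 6.7 23.3
13.24 131.0 [ 499.2  -121.04  131.18] 6.4 23.39
13.59 130.25 [ 499.16 -121.03  130.42] 6.9 23.59
13.94 129.5 [ 499.2  -121.03  129.67] 6.6 23.08
14.29 128.75 [ 499.2  -121.02  128.9 ] 6.0 23.59
14.64 128.0 [ 499.26 -121.05  128.85] 12.9 23.1
14.99 127.25 [ 499.35 -121.06  128.83] 19.3 23.11
hold 19.98510335951577 [ 499.38 -121.08  128.84]
```

```bash
python3 - <<'E'
from h import *
np.set_printoptions(precision=2,suppress=True)
bot.line_to([499,-121,126.7],25); bot.pause(.4)
s=bot.read_state();print(s['contact_force'],s['tcp_pos'],s['width'])
bot.line_to([499,-121,180],60)
bot.line_to([476.7,120.8,180],150)
bot.line_to([476.7,120.8,60],100);bot.pause(.3)
cv2.imwrite("pics/e_s.png",bot.camera("scene")[:,:,::-1]);cv2.imwrite("pics/e_w.png",bot.camera("wrist")[:,:,::-1])
cv2.imwrite("pics/e_t.png",bot.camera("top")[:,:,::-1])
s=bot.read_state();print(s['t'],s['contact_force'],s['tcp_pos'],s['width'])
E
python3 - <<'E'
import cv2,numpy as np
s=cv2.imread("pics/e_s.png");t=cv2.imread("pics/e_t.png")
f=lambda im,x,y,w,h,k:cv2.resize(im[y:y+h,x:x+w],None,fx=k,fy=k,interpolation=cv2.INTER_CUBIC)
cv2.imwrite("pics/e2.png",np.hstack([f(t,388,165,72,70,5),f(s,180,200,80,70,5)]))
E
```

```text
[-7.77  2.83 22.99] [ 499.41 -121.12  128.79] 23.300226399249226
20.5 [ 0.17 -0.07 -2.47] [476.74 120.82  60.11] 23.5878582284131
```

View pics/e2.png

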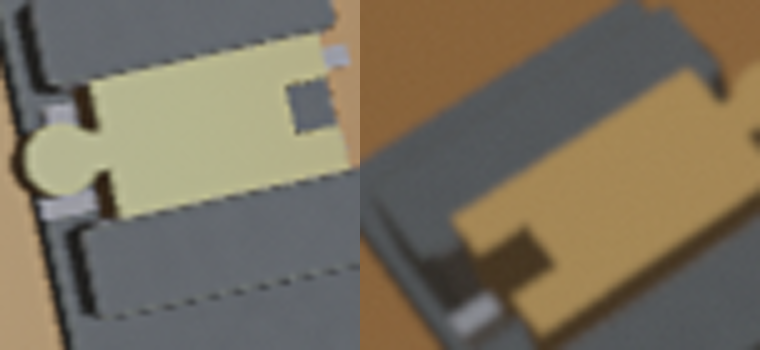

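View pics/e_s.png

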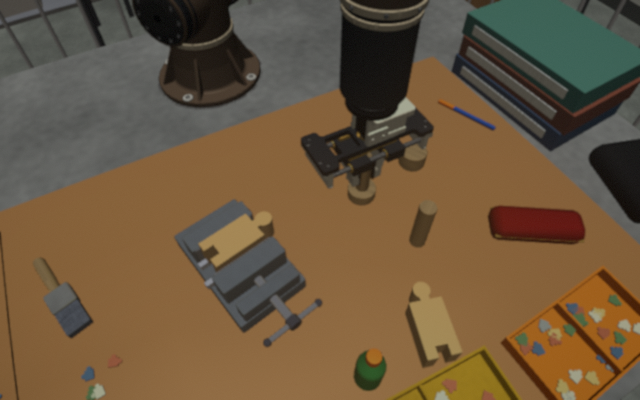

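The tapper hangs upright. The piece is visibly lower, with thinner dark sides at the jaws. I'll triangulate its top again and set the tapper down.

Run:
```python
from h import *
np.set_printoptions(precision=2,suppress=True)
for a,b in [((320,33),(545,337)),((350,170),(450,216)),((118,218),(690,68))]:
    print(tri(ray("top",(388+a[0]/5-.5,165+a[1]/5-.5)),ray("scene",(180+(b[0]-360)/5-.5,200+b[1]/5-.5))))
b=np.mean([bot.read_state()['contact_force'][2] for _ in range(3)])
z=50.;bot.line_to([476.7,120.8,z],60)
while z>44:
    z-=.5;bot.line_to([476.7,120.8,z],20);bot.pause(.1)
    s=bot.read_state();f=s['contact_force'][2]-b
    print(z,s['tcp_pos'][2],round(f,2))
    if f>3.5: break
print(s['t'])
bot.move_gripper(60);bot.pause(.3)
s=bot.read_state();print(s['t'],s['width'],s['tcp_pos'],s['contact_force'])
bot.line_to([476.7,120.8,190],80)
q=bot.solve_ik([476.7,120.8,190],[1,0,0,0])
cv2.imwrite("pics/f_w.png",bot.camera("wrist")[:,:,::-1])
bot.move_ptp([330,350,300],[1,0,0,0])
for n in("top","scene"): cv2.imwrite(f"pics/f_{n}.png",bot.camera(n)[:,:,::-1])
s=bot.read_state();print(s['t'],s['tcp_pos'],s['contact_force'])
```

```text
(array([ 532.86, -157.39,   82.41]), np.float64(2.0114159623974395))
(array([ 483.  , -167.77,   83.24]), np.float64(0.008891556138184643))
(array([466.03, -84.72,  81.63]), np.float64(0.4316210666989291))
49.5 49.60116277017541 0.7
49.0 49.01699471522242 1.63
48.5 48.485873657848614 0.9
48.0 47.99661346179615 0.34
47.5 47.47896831004449 1.21
47.0 46.99510451786803 0.61
46.5 46.90563102887252 7.63
23.2667
24.375 59.98820200110934 [476.7  120.82  46.5 ] [ 0.55 -0.04 -0.36]
27.5917 [330.54 349.05 299.33] [0.2  0.24 0.6 ]
```

View pics/f_scene.png

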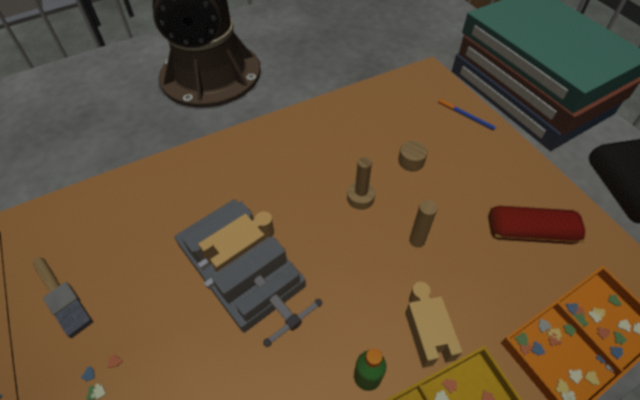

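View pics/f_top.png

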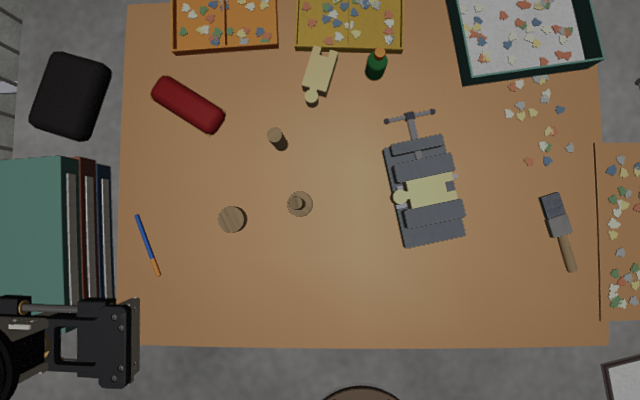

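The tapper stands upright at (362,185) in the scene view and (300,203) in the top view, with the arm clear of everything. The piece's top measures about 82 mm, so I'm handing in.

```bash
python3 -c "
from plant import bot
print(bot.close_job(), bot.read_state()['t'])"
```

```text
the job is handed in; nothing more can be done
the job is handed in; nothing more can be done
```

The piece is pressed down onto both strips, and the tapper stands upright again in its original spot. I handed in shortly after 27.6 s, against the 51 s limit.

- **Pressing:** I gripped the tapper by its handle and pushed straight down on the middle of the piece with its foot. The piece slid about 8 mm and stopped firmly. I pushed on to about 23 N, and it moved no further. While sliding, it resisted with about 6.5 N, less than the 9 N stated.
- **Seating check:** After the push, triangulating three corners of the piece's top gave 82.4, 83.2 and 81.6 mm, against 82 mm expected when seated. Camera calibration is good to about 2 mm. I did not test directly whether the strips can slide; that rests on the firm stop and the measured height.
- **Tapper:** I lowered it until it touched the table, at the same height as when I picked it up, then opened the gripper and moved the arm away. The last pictures show it upright, the arm clear of everything and nothing else visibly moved.

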